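# Pop the fuse hatch of a hoist control box

## Task

Open the yellow fuse hatch on the hoist control box: with closed fingertips press its black pad gently down to the stop, just once, and back off upwards so that the push-push latch lets the hatch pop up. Take the hand clear and watch for a full two seconds that the hatch stays open by itself, then finish with it open. Leave the blue hatch shut, and do not pick up or push aside any of the things lying about.

Things in the scene. Friction and masses are not known exactly. Their poses are not given: they have to be found in the camera images.
- yellow_box: fixed grey metal control box, 130 (x) x 110 (y) x 75 mm high, with a yellow hatch in its top; origin at the centre of its underside; bolted to the bench, does not move. Hatch panel 84 (x) x 64 (y) x 7 mm, hinged along its +x edge at (38, 0, 75) mm in the box's frame (axis along y); the panel's -x end is the free edge, at x = -50 mm. This is the box to work on. The yellow and blue boxes may be in either place.
- yellow_pad (a point): centre of the top face of the round black press pad (24 mm across, 7 mm proud) on the yellow hatch near its free edge; at (-36, 0, 89) mm in the box's frame while shut, moves with the hatch. Its z axis is the hatch's outward normal.
- yellow_hatch (a joint): hinge of the yellow hatch (rad): 0 latched, negative pressed in (stop -0.135 = pad 10 mm down), positive popped open; a spring holds it at its stop, 0.6 (pad 39 mm higher than shut). Pressing takes 2 to 4 N, 6 to 10 N holds it at the stop. It trips in the last 3 mm, so press to the stop; it pops in 0.5 s as the finger backs off. A shallower press leaves it latched or half down: press again to the stop.
- yellow_cam (a joint): the yellow hatch's push-push latch, hidden inside, under the press pad: a notched slide that the hatch's roller pin shifts sideways; value in m. About 0: hatch latched shut; about 0.006 to 0.007: hatch pushed fully down; about 0.012 to 0.014: released, hatch free to pop; a second full press would drive it on to about 0.021, where the hatch is caught shut again on release. It stays where it is otherwise.
- blue_box: fixed grey metal control box, 130 (x) x 110 (y) x 75 mm high, with a blue hatch in its top; origin at the centre of its underside; bolted to the bench, does not move. Hatch panel 84 (x) x 64 (y) x 7 mm, hinged along its +x edge at (38, 0, 75) mm in the box's frame (axis along y); the panel's -x end is the free edge, at x = -50 mm. Same build as the yellow one; to be left alone.
- blue_pad (a point): centre of the top face of the round black press pad (24 mm across, 7 mm proud) on the blue hatch near its free edge; at (-36, 0, 89) mm in the box's frame while shut, moves with the hatch. Its z axis is the hatch's outward normal.
- blue_hatch (a joint): hinge of the blue hatch (rad): 0 latched, negative pressed in (stop -0.135 = pad 10 mm down), positive popped open; a spring holds it at its stop, 0.6 (pad 39 mm higher than shut). To stay at 0.
- battery: loose black battery pack with an orange label, 70 x 40 x 32 mm, origin at the centre of its underside
- fuse_a: loose cartridge fuse standing upright near the robot's side of the yellow box, white with brass ends, 23 mm across, 45 mm high, origin at the centre of its underside
- fuse_b: loose cartridge fuse like fuse_a, standing near the robot's side of the blue box
- spray: loose upright spray can, white with a blue band, 52 mm across, 150 mm high, origin at the centre of its underside
- tape: loose black roll of tape lying flat, 90 mm across, 25 mm high, origin at the centre of its underside
- driver: loose red-handled screwdriver lying on the bench, about 200 mm long and 30 mm high, its own x along it
- plug: loose grey connector plug, 72 x 36 x 30 mm, origin at the centre of its body's underside

How it is judged (in metres and radians):
On the way, in this order (a step that is already met when the one before it is completed fails the run):
1. the fingers press the yellow hatch down far enough to trip its latch (value of joint yellow_hatch below -0.07 rad and contact force between the fingers and yellow_box above 0.5 N).
2. the yellow hatch stands popped open with the robot not touching it, for two seconds (value of joint yellow_hatch above 0.5 rad and contact force between each of the arm, the fingers and yellow_box below 0.1 N), for 1.9 s.
At the end, for the whole second after the job is handed in: The yellow hatch stands open at 0.5 rad or more and at rest, its latch released by a single press (slide between 10 and 16.5 mm); the blue hatch is shut within 0.03 rad; every loose thing is within 20 mm of where it stood (value of joint yellow_hatch above 0.5 rad and velocity of joint yellow_hatch below 0.1 rad/s and value of joint yellow_cam between 0.01 and 0.0165 m and value of joint blue_hatch between -0.03 and 0.03 rad and distance of each of battery, fuse_a, fuse_b, spray, tape, driver, plug from where it was at the start of the episode below 0.02 m); the robot touches nothing.
It fails at once if a loose thing is lifted, carried or knocked more than 20 mm from its place (distance of any of battery, fuse_a, fuse_b, spray, tape, driver, plug from where it was at the start of the episode above 0.02 m).
It fails at once if the yellow hatch is pressed home a second time after it was released (value of joint yellow_cam above 0.0165 m).
It fails at once if the blue hatch is pressed or opened (more than 0.03 rad) (not (value of joint blue_hatch between -0.03 and 0.03 rad)).
It fails at once if the yellow box or hatch is shoved with more than 60 N (contact force between any of the fingers, the arm and yellow_box above 60 N).
It also fails if it takes over 35 s, if anything falls off the work surface, if the arm or the gripper's body presses on something with over 40 N, if the wrist force passes 120 N, or if a joint passes its speed limit or range.

## Robot

A 6-joint arm with a two-finger parallel gripper is mounted at the origin on the work surface. World frame = base frame: x ahead of the robot, y to its left, z up, the work surface at z = 0. Lengths are in mm, angles in degrees, forces in N, time in s.
With the tool pointing down it reaches from about 425 to 1125 mm from the base axis. Payload 14.9 kg.
Tool frame: the origin (TCP) lies at the very end of the fingers, on their centre line; the grasp point (between the pads) lies 19 mm behind it; z points along the fingers, y is the direction in which the jaws open and shut (so a half turn about z gives the same grasp; the last joint's range is limited). The gripper opens to 91 mm and grips with 3 to 60 N. Pads are 32 mm wide; open, the fingers measure 118 mm over their backs; the gripper's body (76 mm by 178 mm) begins 60 mm behind the grasp point.
Start: joints at [63.524, 21.709, 99.362, -0, 58.929, -1.908], TCP at [291.054, 636.636, 213.932] pointing down, gripper open.
Joint ranges: [-158.91, 158.91], [-42.39, 125.64], [0.06, 152.35], [-60.88, 240.88], [17.5, 164.5], [-176.32, 176.32]. Speed limits (degrees/s): [108.29, 108.29, 136.94, 180, 180, 180].

## Interface

Orientations are given as a 3x3 rotation matrix whose columns are the frame's x, y, z axes.
In Python, from bench import bot gives the robot as it stands. The module is installed in compiled form; this text tells all that it offers.
- The arm moves only by the tool arm_command, never from a script. Its argument "deltas" is a list of rows, each an object of numbers: "tx", "ty", "tz": the shift along the tool's x, y, z scaled (see below); "roll": the turn about the tool's z scaled (see below); "jaw": the closure in counts, from 0 (fully open) to 255 (shut). In form: [{"tx": .., "ty": .., "tz": .., "roll": .., "jaw": ..}, ...]. A call has exactly 10 rows; each row shifts and turns the commanded pose from where the row before left it, along the tool's axes as they then stand; what a row does not reach is not made up. The controller multiplies each number of a shift by 50 mm and each number of a turn by 0.1 rad. A row lasts 1/8 s, in which the tool goes at most 62.5 mm and 10.7 degrees, less where a joint would pass 70% of its speed; a pose out of reach is approached as far as the arm can. A call with a number of a shift or a turn outside -1 to 1 is refused whole. A call with a gripper value outside its range is refused whole. The fingers move at their own pace and stop on an object; "grip_force" is the grip in N (left out, the last holds). Time passes only in rows, so rows that do not move let the fingers close, or fill a call up. It gives the time, the measured TCP pose, the force and the opening at its end, in the units of the state.
- bot.read_state(): the state, without advancing time (a new reading comes with each control period).
- bot.snapshot(name): name is "scene" or "side" or "wrist"; returns a dict with "pixels" (480x640x3 uint8, red, green, blue), "K" (3x3 intrinsics, pixels), "position" and "rotation" of the camera in the world; the wrist camera has in their place "T_tool_cam" (4x4, takes a point from camera to tool coordinates, whose origin is the TCP and whose axes are the flange's). Camera axes: x right, y up, looking along -z (the intrinsics and any distortion apply to the point x, -y, -z); pixel columns grow to the right and rows downward; lengths in mm; the calibration is good to about 2 mm. A picture is of the moment at which its call begins: read the wrist's pose just before it. There is no depth.
- bot.close_job(): hands the job in, once; it reports no verdict.
Trained networks look in the newest picture that a camera, given by its name, has taken for a name from the list of things; names that differ only in an ending like _2 or _b are one class to them, and where a whole thing is asked for, a point or a joint stands for the part that bears it (a point fixed in the world has none). Each returns a list of dicts, best first, with "score" (0 to 1); they miss things now and then, are a little off and sometimes report something else, mostly with a low value. They report only what shows in the picture. A call takes as long as a camera call.
- bot.recognise(thing, camera): "position" ([column, row] in pixels, amid what is visible of it).
The state is a dict: "time_s": time; "joint_pos": joint angles; "dq": joint speeds; "tau": joint torques, N m; "tool_pos": TCP position; "tcp_rot": TCP orientation; "wrist_force": force on the tool from outside, world axes, zero at the start; "wrist_torque": the same for the moment, N m; "grip_width": opening from 0.0 (shut) to 1.0 (fully open).
Only numpy, scipy, OpenCV 4.12 (cv2) and the standard library are available. Lean on these libraries where they do the work, as an engineer would, in place of code of your own. Each camera call takes 0.05 s, during which the arm holds its last target. There are 200 camera calls.

## Working session

There is one attempt and no reset: what is moved stays moved. The work goes in short steps, Python scripts to look and compute and a tool call to move; the robot and the scene stay as the last step left them, time stands still between calls to the robot, and variables do not carry over. Pictures are saved under pics/ and viewed, about 8 in all and at most 12, crops included, and the job is handed in when it is done.

Besides the shell and the picture viewer there is one more tool, called after "Emit:" as name(argument=value, ...), one argument or row to a line, values as JSON. arm_command: Moves the arm, as the interface text tells. Shifts and turns lie within -1 to 1; 1 stands for 50 mm of shift or 0.1 rad of turn. Its arguments: {"type":"object","properties":{"deltas":{"type":"array","items":{"type":"object","properties":{"tx":{"type":"number"},"ty":{"type":"number"},"tz":{"type":"number"},"roll":{"type":"number"},"jaw":{"type":"number"}}}},"grip_force":{"type":"number"}},"required":["deltas"]}

```bash
mkdir -p pics; cat > h.py <<'E'
import numpy as np, cv2
from bench import bot
def snap(cam, name=None):
    st=bot.read_state(); s=bot.snapshot(cam)
    if cam=="wrist":
        T=np.eye(4); T[:3,:3]=st["tcp_rot"]; T[:3,3]=st["tool_pos"]
        T=T@np.array(s["T_tool_cam"]); s["rotation"]=T[:3,:3]; s["position"]=T[:3,3]
    if name: cv2.imwrite(f"pics/{name}.png", cv2.cvtColor(s["pixels"],cv2.COLOR_RGB2BGR))
    return s
def ray(s,p):
    d=np.linalg.inv(s["K"])@np.array([p[0],p[1],1.]); d=np.array(s["rotation"])@(d*[1,-1,-1])
    return np.array(s["position"],float), d/np.linalg.norm(d)
def atz(s,p,z):
    o,d=ray(s,p); return o+d*(z-o[2])/d[2]
def proj(s,P):
    c=np.array(s["rotation"]).T@(np.array(P,float)-s["position"]); q=np.array(s["K"])@(c*[1,-1,-1]); return q[:2]/q[2]
E
python3 - <<'E'
from h import *
np.set_printoptions(precision=1,suppress=True)
st=bot.read_state(); print(st["time_s"],st["tool_pos"],st["tcp_rot"],st["wrist_force"])
z={"yellow_pad":89,"blue_pad":89,"yellow_box":75,"blue_box":75,"spray":75,"battery":16,"fuse_a":22,"tape":12,"driver":15,"plug":15}
for c in("scene","side"):
    s=snap(c,c+"0"); print(c,np.array(s["position"]))
    for n in z:
        for r in bot.recognise(n,c)[:2]: print(n,round(r["score"],2),np.array(r["position"]),atz(s,r["position"],z[n]))
print(bot.read_state()["time_s"])
E
```

```text
0.0 [290.9 636.3 213.3] [[-0.9  0.4 -0. ]
 [ 0.4  0.9 -0. ]
 [ 0.  -0.  -1. ]] [-0.7  0.1  0.5]
scene [1270.  -389.2 1260.4]
yellow_pad 0.7 [248.9 286.7] [ 588.5 -199.1   89. ]
blue_pad 0.8 [248.  274.8] [ 557.1 -186.1   89. ]
blue_pad 0.46 [229.  257.5] [ 487.1 -204.8   89. ]
yellow_box 0.81 [391.2 215.7] [577.2 226.1  75. ]
blue_box 0.77 [250.3 286.5] [ 581.6 -193.6   75. ]
spray 0.86 [339.6 286. ] [691.5  -4.8  75. ]
spray 0.24 [247.  274.8] [ 547.3 -185.8   75. ]
battery 0.72 [316.6 278.3] [612.8 -24.9  16. ]
fuse_a 0.5 [227.1 255. ] [ 432.5 -195.2   22. ]
driver 0.88 [278.2 206.7] [352.2   0.6  15. ]
plug 0.67 [148.2 324.6] [ 515.9 -449.5   15. ]
side [ 373.7 -647.8  746.7]
yellow_pad 0.62 [298.7 176.1] [550.  225.5  89. ]
blue_pad 0.85 [349.3 311.6] [ 553.4 -194.4   89. ]
yellow_box 0.65 [300.  189.8] [545.2 189.4  75. ]
yellow_box 0.53 [299.2 172.2] [558.4 260.   75. ]
spray 0.74 [390.6 236.9] [701.9 -14.9  75. ]
battery 0.95 [350.7 266.8] [611.3 -28.7  16. ]
fuse_a 0.75 [294.4 343.6] [ 450.2 -195.    22. ]
fuse_a 0.52 [256.9 193.7] [446.9 264.4  22. ]
tape 0.68 [252.4 155.5] [460.9 454.6  12. ]
driver 0.61 [232.3 277.4] [354.6   0.9  15. ]
plug 0.69 [372.1 471.2] [ 521.1 -439.9   15. ]
1.1
```

View pics/scene0.png

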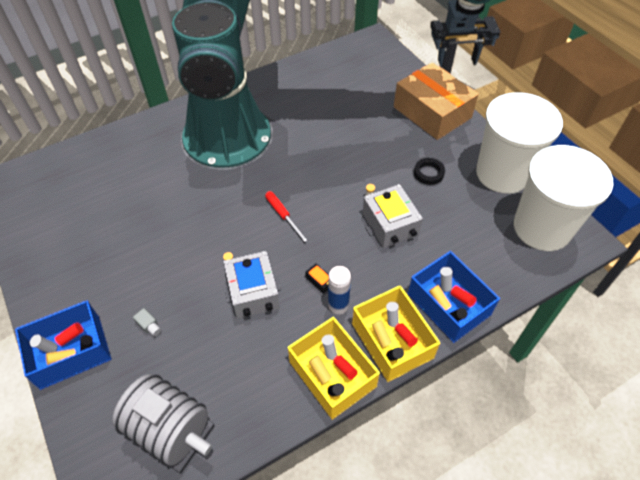

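View pics/side0.png

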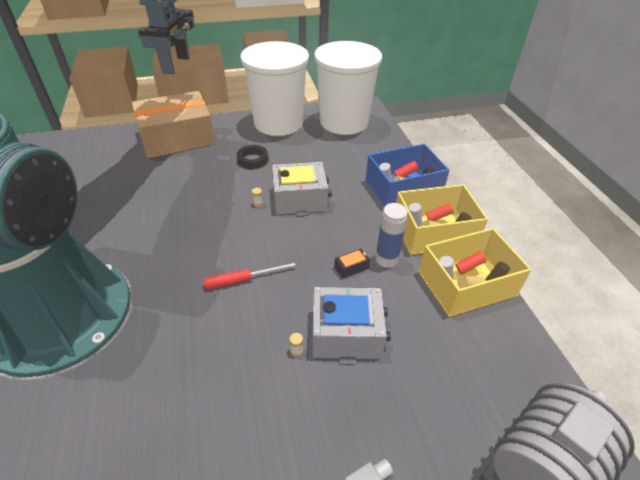

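The scene view shows the yellow box at about (391,215), with its pad near (387,195). The blue box is at (250,285) and the spray can at (340,290). In the side view the yellow pad is near (285,174) and the fuse at (257,197). The network's first scene "yellow_pad" hit is on the blue box, so I'm discarding it.

```bash
python3 - <<'E'
from h import *
np.set_printoptions(precision=1,suppress=True)
R=[]
for c,p in(("scene",(387,196)),("side",(285,174))):
    s=snap(c); im=s["pixels"].astype(int)
    x,y=p; w=im[y-10:y+11,x-10:x+11]; m=(w.max(2)<60); 
    n,l,stt,cen=cv2.connectedComponentsWithStats(m.astype(np.uint8)); k=1+np.argmax(stt[1:,4]); q=cen[k]+[x-10,y-10]
    print(c,q,stt[k],atz(s,q,88)); R.append(ray(s,q))
    hs=cv2.cvtColor(s["pixels"],cv2.COLOR_RGB2HSV); ym=((hs[...,0]>22)&(hs[...,0]<34)&(hs[...,1]>150)&(hs[...,2]>120)).astype(np.uint8)
    ym[:y-25]=0; ym[y+35:]=0; ym[:,:x-25]=0; ym[:,x+45:]=0
    n,l,stt,cen=cv2.connectedComponentsWithStats(ym); k=1+np.argmax(stt[1:,4]); print(stt[k],atz(s,cen[k],82))
    cn=cv2.findContours((l==k).astype(np.uint8),0,2)[0][0]; P=np.array([atz(s,a[0],82)[:2] for a in cn],np.float32); print(cv2.minAreaRect(P))
A=sum(np.eye(3)-np.outer(d,d) for o,d in R); b=sum((np.eye(3)-np.outer(d,d))@o for o,d in R); print("tri",np.linalg.solve(A,b))
st=bot.read_state(); print(st["tool_pos"],np.degrees(np.arctan2(st["tcp_rot"][1][0],st["tcp_rot"][0][0])), bot.snapshot("wrist")["T_tool_cam"])
E
```

```text
scene [386.7 194.9] [ 7  7  6  5 24] [520.1 249.1  88. ]
[375 191  33  28 484] [550.8 242.7  82. ]
((548.82275390625, 243.18460083007812), (61.108184814453125, 76.325439453125), 83.05253601074219)Traceback (most recent call last):
  File "<stdin>", line 7, in <module>
    return _wrapfunc(a, 'argmax', axis=axis, out=out, **kwds)
    return bound(*args, **kwds)
ValueError: attempt to get argmax of an empty sequence
```

```bash
python3 - <<'E'
from h import *
np.set_printoptions(precision=3,suppress=True)
st=bot.read_state(); R=np.array(st["tcp_rot"]); print(st["time_s"],R, bot.snapshot("wrist")["T_tool_cam"])
d=np.array([518,249,214])-st["tool_pos"]; print(R.T@d/50)
s=snap("side"); print(proj(s,[518,249,89]), s["pixels"][172:179,280:290].max(2))
E
```

```text
1.2 [[-0.909  0.416 -0.   ]
 [ 0.416  0.909  0.   ]
 [ 0.     0.    -1.   ]] [[   0.       0.972    0.236   66.122]
 [   1.      -0.      -0.      -0.016]
 [  -0.       0.236   -0.972 -170.261]
 [   0.       0.       0.       1.   ]]
[-7.351 -5.164 -0.002]
[284.097 172.28 ] [[ 99  87  75  76  78  78  81  79 130 213]
 [ 89  79  80  78  78  81  78  81 110 205]
 [ 88  70  71  76  80  76  77  79 114 207]
 [108  88  79  75  70  71  72  93 144 218]
 [143 162 151 134 129 127 136 177 220 248]
 [152 204 237 239 239 238 239 244 254 255]
 [146 215 255 255 255 255 255 255 255 255]]
```

The side view confirms it: (518,249,89) projects to (284.1,172.3), and the dark blob is at about (284,172.5). I'm moving above the pad with the jaws shut.

Emit:
arm_command(
  deltas=[
    {"tx": -0.73,"ty": -0.51,"jaw": 255},
    {"tx": -0.73,"ty": -0.51,"jaw": 255},
    {"tx": -0.73,"ty": -0.51,"jaw": 255},
    {"tx": -0.73,"ty": -0.51,"jaw": 255},
    {"tx": -0.73,"ty": -0.51,"jaw": 255},
    {"tx": -0.73,"ty": -0.51,"jaw": 255},
    {"tx": -0.73,"ty": -0.51,"jaw": 255},
    {"tx": -0.73,"ty": -0.51,"jaw": 255},
    {"tx": -0.73,"ty": -0.51,"jaw": 255},
    {"tx": -0.6,"ty": -0.4,"jaw": 255},
  ],
  grip_force=20,
)

```text
validation failed for argument at $.de...
```

```bash
python3 - <<'E'
from h import *
np.set_printoptions(precision=2,suppress=True)
snap("side")
st=bot.read_state(); print(st["time_s"],st["tool_pos"],st["dq"],st["grip_width"],st["wrist_force"],st["tcp_rot"])
s=snap("wrist","w1"); print(proj(s,[518,249,89]),proj(s,st["tool_pos"]))
for n in("yellow_pad","fuse_a"):
    for r in bot.recognise(n,"wrist"): print(n,r["score"],r["position"],atz(s,r["position"],89))
E
```

```text
1.35 [291.06 636.61 213.91] [-0.14 -0.05 -0.05 -0.04  0.08 -0.07] 0.9992997747581379 [-0.41  0.55 -0.44] [[-0.91  0.42 -0.  ]
 [ 0.42  0.91 -0.  ]
 [ 0.   -0.   -1.  ]]
[ 94.74 544.25] [318.91 283.77]
```

View pics/w1.png

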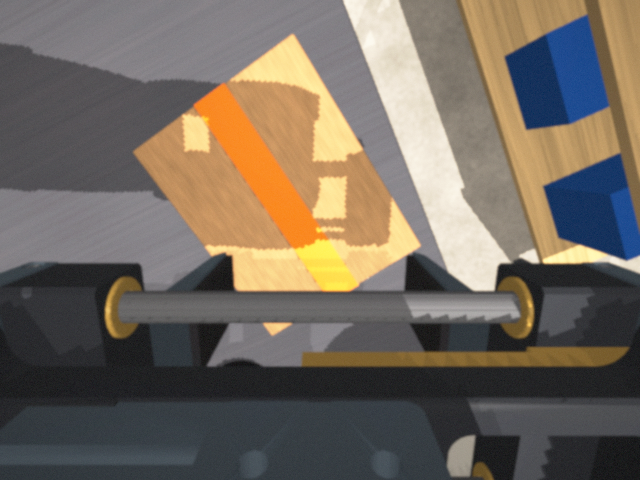

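The call was refused, probably because each row needs every field. The wrist view shows only the carton under the hand, so the arm hasn't moved. I'm resending with all the fields filled in.

Emit:
arm_command(
  deltas=[
    {"tx": -0.73,"ty": -0.51,"tz": 0,"roll": 0,"jaw": 255},
    {"tx": -0.73,"ty": -0.51,"tz": 0,"roll": 0,"jaw": 255},
    {"tx": -0.73,"ty": -0.51,"tz": 0,"roll": 0,"jaw": 255},
    {"tx": -0.73,"ty": -0.51,"tz": 0,"roll": 0,"jaw": 255},
    {"tx": -0.73,"ty": -0.51,"tz": 0,"roll": 0,"jaw": 255},
    {"tx": -0.73,"ty": -0.51,"tz": 0,"roll": 0,"jaw": 255},
    {"tx": -0.73,"ty": -0.51,"tz": 0,"roll": 0,"jaw": 255},
    {"tx": -0.73,"ty": -0.51,"tz": 0,"roll": 0,"jaw": 255},
    {"tx": -0.73,"ty": -0.51,"tz": 0,"roll": 0,"jaw": 255},
    {"tx": -0.6,"ty": -0.4,"tz": 0,"roll": 0,"jaw": 255},
  ],
  grip_force=20,
)

```text
time_s: 2.75
tool_pos: [514.1, 259.2, 214.1]
tcp_rot: [[-0.909, 0.416, 0.0], [0.416, 0.909, 0.0], [-0.0, 0.0, -1.0]]
wrist_force: [-1.2, 0.1, 0.0]
grip_width: 0.008
```

```bash
python3 - <<'E'
from h import *
np.set_printoptions(precision=2,suppress=True)
snap("side")
st=bot.read_state(); print(st["time_s"],st["tool_pos"],st["dq"],st["grip_width"],st["wrist_force"])
s=snap("wrist","w2"); print(proj(s,[518,249,89]),proj(s,st["tool_pos"]))
for n in("yellow_pad","fuse_a"):
    for r in bot.recognise(n,"wrist"): print(n,r["score"],r["position"],atz(s,r["position"],89))
E
```

```text
2.8 [515.62 256.94 214.15] [ 3.4  -0.12  0.16  0.26  0.08  5.12] 0.002503996917643352 [-0.14 -1.06 -0.56]
[312.   238.56] [318.91 283.77]
yellow_pad 0.74 [321.7, 243.5] [525.81 255.03  89.  ]
fuse_a 0.84 [287.0, 163.0] [448.92 257.55  89.  ]
fuse_a 0.38 [491.6, 80.5] [459.28 436.25  89.  ]
```

View pics/w2.png

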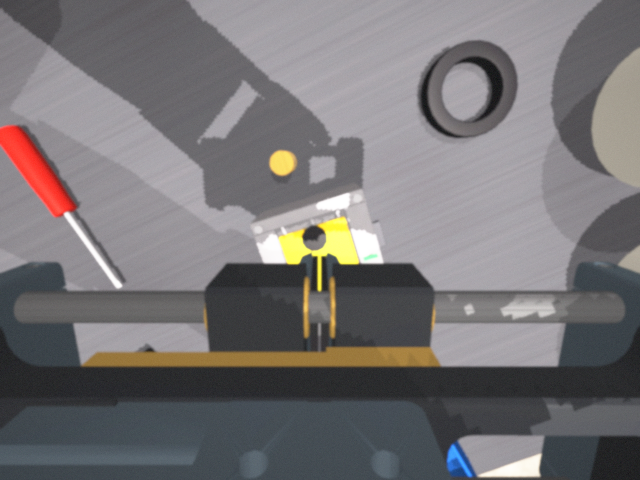

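The wrist view shows the pad at (314,237) on the yellow hatch, against a prediction of (312,239), so they agree within about 2 mm. The fuse is at (283,163), well clear of the fingers, and so are the tape and the driver. Now I'll work out the move down.

```bash
python3 - <<'E'
from h import *
np.set_printoptions(precision=3,suppress=True)
s=snap("wrist"); st=bot.read_state(); R=np.array(st["tcp_rot"])
g=cv2.cvtColor(s["pixels"],cv2.COLOR_RGB2GRAY)[215:255,290:340]
c=cv2.HoughCircles(cv2.resize(g,None,fx=4,fy=4,interpolation=2),cv2.HOUGH_GRADIENT,1,40,param1=150,param2=15,minRadius=36,maxRadius=72)
print(st["tool_pos"],proj(s,[518,249,89]))
for k in (c[0][:3] if c is not None else []):
    p=k[:2]/4+[290,215]; print(p,k[2]/4,atz(s,p,88))
for p in((314,237),): print(atz(s,p,89))
print(R.T@(np.array([518,249.5,97])-st["tool_pos"])/50)
E
```

```text
[513.208 260.896 213.954] [309.485 242.323]
[310.875 242.125] 12.475 [518.576 250.09   88.   ]
[515.22  254.773  89.   ]
[-0.182 -0.168  2.339]
```

Pad centre is (518.5, 250). Shifting over it and going down to about z = 97.

Emit:
arm_command(
  deltas=[
    {"tx": -0.1,"ty": -0.08,"tz": 0.3,"roll": 0,"jaw": 255},
    {"tx": -0.1,"ty": -0.08,"tz": 0.3,"roll": 0,"jaw": 255},
    {"tx": 0,"ty": 0,"tz": 0.4,"roll": 0,"jaw": 255},
    {"tx": 0,"ty": 0,"tz": 0.4,"roll": 0,"jaw": 255},
    {"tx": 0,"ty": 0,"tz": 0.4,"roll": 0,"jaw": 255},
    {"tx": 0,"ty": 0,"tz": 0.3,"roll": 0,"jaw": 255},
    {"tx": 0,"ty": 0,"tz": 0.2,"roll": 0,"jaw": 255},
    {"tx": 0,"ty": 0,"tz": 0.04,"roll": 0,"jaw": 255},
    {"tx": 0,"ty": 0,"tz": 0,"roll": 0,"jaw": 255},
    {"tx": 0,"ty": 0,"tz": 0,"roll": 0,"jaw": 255},
  ],
)

```text
time_s: 4.25
tool_pos: [519.5, 249.4, 97.5]
tcp_rot: [[-0.909, 0.416, 0.001], [0.416, 0.909, 0.0], [-0.001, 0.001, -1.0]]
wrist_force: [0.1, 0.5, 0.1]
grip_width: 0.01
```

```bash
python3 - <<'E'
from h import *
st=bot.read_state(); print(st["tool_pos"],st["wrist_force"])
s=snap("side"); w=snap("wrist")
a=cv2.resize(s["pixels"][130:230,230:350],(480,400),interpolation=2); b=w["pixels"][150:350,220:420]; b=cv2.resize(b,(400,400),interpolation=2)
cv2.imwrite("pics/c1.png",cv2.cvtColor(np.hstack([a[:,:390],b]),cv2.COLOR_RGB2BGR))
E
```

```text
[519.498235   249.38528707  97.53503011] [0.1360752  0.54981159 0.12839397]
```

View pics/c1.png

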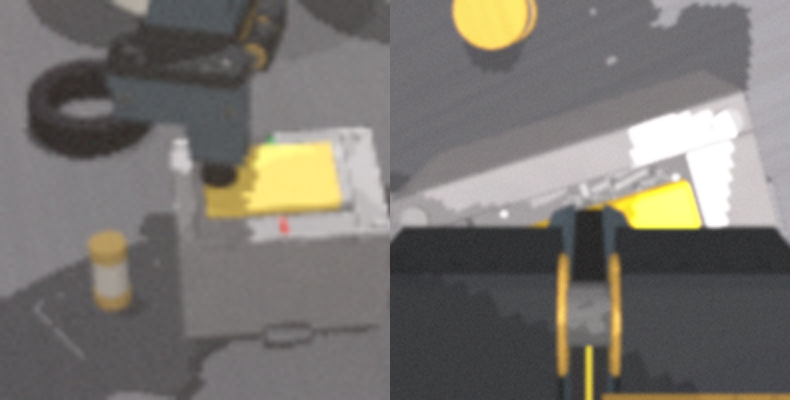

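The side crop shows the closed fingers directly over the pad, just above it, with the fuse clear. Pressing down in gentle steps, first to about z = 82.

Emit:
arm_command(
  deltas=[
    {"tx": 0,"ty": 0,"tz": 0.06,"roll": 0,"jaw": 255},
    {"tx": 0,"ty": 0,"tz": 0.05,"roll": 0,"jaw": 255},
    {"tx": 0,"ty": 0,"tz": 0.04,"roll": 0,"jaw": 255},
    {"tx": 0,"ty": 0,"tz": 0.04,"roll": 0,"jaw": 255},
    {"tx": 0,"ty": 0,"tz": 0.04,"roll": 0,"jaw": 255},
    {"tx": 0,"ty": 0,"tz": 0.04,"roll": 0,"jaw": 255},
    {"tx": 0,"ty": 0,"tz": 0.04,"roll": 0,"jaw": 255},
    {"tx": 0,"ty": 0,"tz": 0,"roll": 0,"jaw": 255},
    {"tx": 0,"ty": 0,"tz": 0,"roll": 0,"jaw": 255},
    {"tx": 0,"ty": 0,"tz": 0,"roll": 0,"jaw": 255},
  ],
)

```text
time_s: 5.6
tool_pos: [519.2, 249.3, 81.5]
tcp_rot: [[-0.909, 0.416, 0.0], [0.416, 0.909, 0.0], [-0.0, 0.0, -1.0]]
wrist_force: [-1.6, 0.8, 2.7]
grip_width: 0.006
```

Emit:
arm_command(
  deltas=[
    {"tx": 0,"ty": 0,"tz": 0.02,"roll": 0,"jaw": 255},
    {"tx": 0,"ty": 0,"tz": 0.02,"roll": 0,"jaw": 255},
    {"tx": 0,"ty": 0,"tz": 0.01,"roll": 0,"jaw": 255},
    {"tx": 0,"ty": 0,"tz": 0,"roll": 0,"jaw": 255},
    {"tx": 0,"ty": 0,"tz": 0,"roll": 0,"jaw": 255},
    {"tx": 0,"ty": 0,"tz": 0,"roll": 0,"jaw": 255},
    {"tx": 0,"ty": 0,"tz": 0,"roll": 0,"jaw": 255},
    {"tx": 0,"ty": 0,"tz": 0,"roll": 0,"jaw": 255},
    {"tx": 0,"ty": 0,"tz": 0,"roll": 0,"jaw": 255},
    {"tx": 0,"ty": 0,"tz": 0,"roll": 0,"jaw": 255},
  ],
)

```text
time_s: 6.85
tool_pos: [519.3, 249.4, 79.9]
tcp_rot: [[-0.909, 0.416, -0.0], [0.416, 0.909, 0.0], [0.0, 0.0, -1.0]]
wrist_force: [-8.0, -2.5, 19.7]
grip_width: 0.004
```

The force is 20 N at z = 79.9, so the hatch is on its stop. Backing off upwards.

Emit:
arm_command(
  deltas=[
    {"tx": 0,"ty": 0,"tz": -0.08,"roll": 0,"jaw": 255},
    {"tx": 0,"ty": 0,"tz": -0.15,"roll": 0,"jaw": 255},
    {"tx": 0,"ty": 0,"tz": -0.3,"roll": 0,"jaw": 255},
    {"tx": 0,"ty": 0,"tz": -0.4,"roll": 0,"jaw": 255},
    {"tx": 0,"ty": 0,"tz": -0.5,"roll": 0,"jaw": 255},
    {"tx": 0,"ty": 0,"tz": -0.5,"roll": 0,"jaw": 255},
    {"tx": 0,"ty": 0,"tz": -0.5,"roll": 0,"jaw": 255},
    {"tx": 0,"ty": 0,"tz": -0.2,"roll": 0,"jaw": 255},
    {"tx": 0,"ty": 0,"tz": 0,"roll": 0,"jaw": 255},
    {"tx": 0,"ty": 0,"tz": 0,"roll": 0,"jaw": 255},
  ],
)

```text
time_s: 8.1
tool_pos: [518.7, 249.0, 209.7]
tcp_rot: [[-0.909, 0.416, -0.001], [0.416, 0.909, -0.0], [0.001, -0.001, -1.0]]
wrist_force: [-0.1, 0.1, 0.3]
grip_width: 0.003
```

```bash
python3 - <<'E'
from h import *
st=bot.read_state(); print(st["time_s"],st["tool_pos"],st["wrist_force"])
s=snap("side"); c=snap("scene")
print(proj(s,[518,249,89]),proj(s,[524,249,128]))
a=cv2.resize(s["pixels"][130:230,240:340],(400,400),interpolation=2); b=cv2.resize(c["pixels"][150:250,335:435],(400,400),interpolation=2)
cv2.imwrite("pics/c2.png",cv2.cvtColor(np.hstack([a,b]),cv2.COLOR_RGB2BGR))
E
```

```text
8.1 [518.68144106 249.02608809 209.65824024] [-0.1128828   0.06942855  0.27620369]
[284.09668782 172.27964324] [285.89256191 158.75570097]
```

View pics/c2.png

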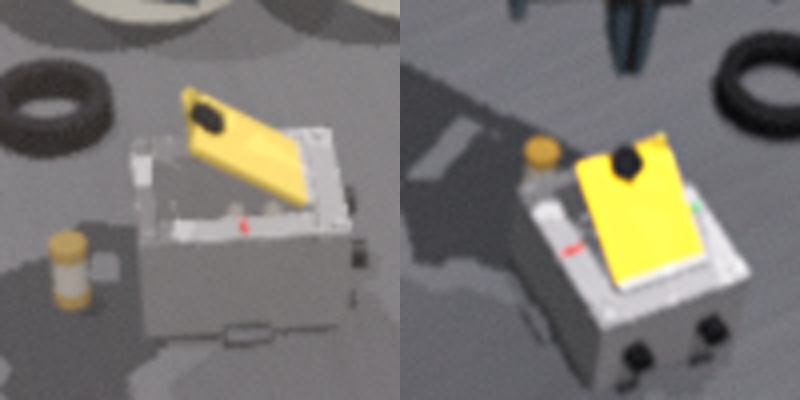

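Both crops show the yellow hatch standing open and free of the hand, with the fuse still in place. I'll go a little higher and watch for 2.5 s.

Emit:
arm_command(
  deltas=[
    {"tx": 0,"ty": 0,"tz": -0.3,"roll": 0,"jaw": 255},
    {"tx": 0,"ty": 0,"tz": -0.3,"roll": 0,"jaw": 255},
    {"tx": 0,"ty": 0,"tz": -0.2,"roll": 0,"jaw": 255},
    {"tx": 0,"ty": 0,"tz": 0,"roll": 0,"jaw": 255},
    {"tx": 0,"ty": 0,"tz": 0,"roll": 0,"jaw": 255},
    {"tx": 0,"ty": 0,"tz": 0,"roll": 0,"jaw": 255},
    {"tx": 0,"ty": 0,"tz": 0,"roll": 0,"jaw": 255},
    {"tx": 0,"ty": 0,"tz": 0,"roll": 0,"jaw": 255},
    {"tx": 0,"ty": 0,"tz": 0,"roll": 0,"jaw": 255},
    {"tx": 0,"ty": 0,"tz": 0,"roll": 0,"jaw": 255},
  ],
)

```text
time_s: 9.45
tool_pos: [519.1, 249.2, 250.4]
tcp_rot: [[-0.909, 0.416, -0.0], [0.416, 0.909, -0.0], [0.0, -0.0, -1.0]]
wrist_force: [0.2, 0.1, 0.6]
grip_width: 0.005
```

Emit:
arm_command(
  deltas=[
    {"tx": 0,"ty": 0,"tz": 0,"roll": 0,"jaw": 255},
    {"tx": 0,"ty": 0,"tz": 0,"roll": 0,"jaw": 255},
    {"tx": 0,"ty": 0,"tz": 0,"roll": 0,"jaw": 255},
    {"tx": 0,"ty": 0,"tz": 0,"roll": 0,"jaw": 255},
    {"tx": 0,"ty": 0,"tz": 0,"roll": 0,"jaw": 255},
    {"tx": 0,"ty": 0,"tz": 0,"roll": 0,"jaw": 255},
    {"tx": 0,"ty": 0,"tz": 0,"roll": 0,"jaw": 255},
    {"tx": 0,"ty": 0,"tz": 0,"roll": 0,"jaw": 255},
    {"tx": 0,"ty": 0,"tz": 0,"roll": 0,"jaw": 255},
    {"tx": 0,"ty": 0,"tz": 0,"roll": 0,"jaw": 255},
  ],
)

```text
time_s: 10.7
tool_pos: [519.1, 249.2, 250.4]
tcp_rot: [[-0.909, 0.416, -0.0], [0.416, 0.909, -0.0], [0.0, -0.0, -1.0]]
wrist_force: [-0.5, 0.1, -0.2]
grip_width: 0.01
```

```bash
python3 - <<'E'
from h import *
st=bot.read_state(); print(st["time_s"],st["tool_pos"],st["wrist_force"])
s=snap("side","side_end")
E
```

```text
10.7 [519.10350776 249.23287433 250.39728775] [-0.53535393  0.08794781 -0.16615657]
```

View pics/side_end.png

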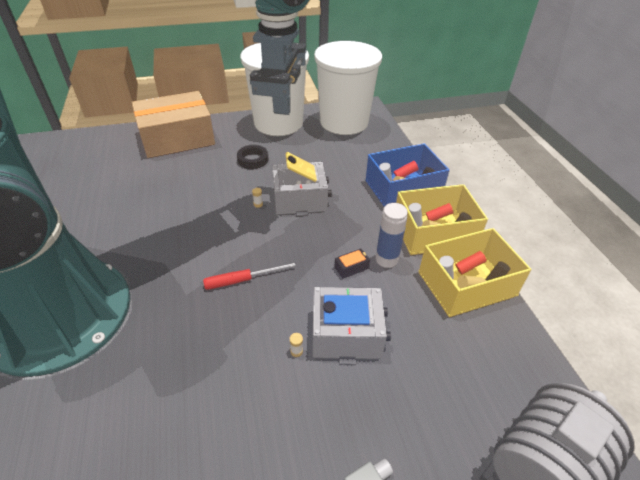

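After 2.5 s the yellow hatch is still open at (300,167). The blue hatch at (347,310) is shut, and every loose thing is where it was in the first picture.

```bash
python3 -c "
from bench import bot
print(bot.close_job())"
```

```text
the job is handed in; nothing more can be done
None
```

The yellow hatch is open and the job is handed in, at about 10.8 s of the 35 s allowed. No verdict was reported.

- **Press:** I found the pad at about (518, 250, 89) mm and pressed it once with closed fingertips. At the stop (z = 79.9 mm) the wrist force was about 20 N, more than the 6–10 N needed to hold it there but well under the 60 N limit. I then backed straight up.
- **Last checks:** The hatch popped open and stood by itself for over 2.5 s with the hand about 120 mm above it and no real force on the wrist. In the last side picture the blue hatch is shut and the loose things look unmoved. I judged the open angle and the loose things by eye, and the latch slide can't be seen.
- **Failed or disagreed:** The first move call was refused, apparently because its rows left out fields, and nothing moved. The network first took the blue box's pad for the yellow one in the scene view, so I discarded that hit. The first wrist picture was taken before the arm had settled, so I measured the pad again before going down.

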